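Load a spare tablet battery under the charger's spring clip

ROBOT

A 6-joint arm with a two-finger parallel gripper is mounted at the origin on the work surface. World frame = base frame: x ahead of the robot, y to its left, z up, the work surface at z = 0. Lengths are in m, angles in degrees, forces in N, time in s.
With the tool pointing down it reaches from about 0.3 to 0.775 m from the base axis. Payload 14.6 kg.
Tool frame: the origin (TCP) lies midway between the tips of the shut fingers; the grasp point (between the pads) lies 19 mm behind it; z points along the fingers, y is the line along which they close (so a half turn about z gives the same grasp; the last joint's range is limited). The gripper opens to 85 mm and grips with 20 to 120 N. Pads are 22 mm wide; open, the fingers measure 114 mm over their backs; the gripper's body (76 mm by 85 mm) begins 54 mm behind the grasp point. The pads swing forward as they close: fully open they stand 13 mm farther back than shut.
Start: joints at [-74.003, 17.183, 87.147, -0, 75.671, -3.816], TCP at [0.186, -0.517, 0.231] pointing down, gripper open.
Joint ranges: [-173.82, 173.82], [-45.26, 126.66], [13.44, 144.39], [-59.66, 239.66], [0, 175.72], [-146.38, 146.38]. Speed limits (degrees/s): [127.2, 127.2, 147.25, 180, 180, 180].

INTERFACE

Orientations are given as [roll, pitch, yaw] about the fixed x, y, z axes, in that order (R = Rz(yaw) Ry(pitch) Rx(roll)).
In Python, from station import readout, optics, manip gives the robot as it stands. The module is installed in compiled form; this text tells all that it offers.
- The arm moves only by the shell command python3 -m handwheel 'ROWS' [FORCE]. ROWS is JSON, a list of rows, each a list of 5 numbers: the shift along the tool's x, y, z scaled (see below), then the turn about the tool's z scaled (see below), then the opening, from 0 (shut) to 1 (fully open). A call has 1 to 12 rows; each row is the pose to reach, as a shift and turn from the pose commanded when the call began, along the tool's axes at that moment, turning the shorter way round; what a row does not reach only later rows make up. The controller multiplies each number of a shift by 150 mm and each number of a turn by 180 degrees. A row lasts 1/12 s, in which the tool goes at most 41.7 mm and 7.16 degrees, less where a joint would pass 70% of its speed; a pose out of reach is approached as far as the arm can. A call with a number of a shift or a turn outside -1 to 1 is refused whole. A call with a gripper value outside its range is refused whole. The fingers move at their own pace and stop on an object; FORCE is the grip in N (left out, the last holds). Time passes only in rows, so rows that repeat a pose let the fingers close. It gives the time, the measured TCP pose, the force, the opening and the grip force at its end, in the units of the state.
- readout.observe(): the state, without advancing time (a new reading comes with each control period).
- optics.camera(name): name is "side" or "top"; returns the picture (480x640x3 uint8, red, green, blue); there is no depth.
- optics.calibration(name): a dict with "intrinsics" (3x3 intrinsics, pixels), "dist" ([k1, k2, p1, p2, k3] as OpenCV has them; the pictures are not rectified), "world_to_cam" (4x4, takes a point from world to camera coordinates). Camera axes: x right, y down, z forward; pixel columns grow to the right and rows downward; lengths in m; the calibration is good to about 2 mm. A picture is of the moment at which its call begins. calibration takes no time and is no camera call.
- manip.finish_job(): hands the job in; it is judged then, once.
The state is a dict: "t": time; "qpos": joint angles; "qd": joint speeds; "joint_torque": joint torques, N m; "tool_pos": TCP position; "orientation": TCP orientation; "ft_force": force on the tool from outside, world axes, zero at the start; "ft_torque": the same for the moment, N m; "gripper_width": opening from 0.0 (shut) to 1.0 (fully open); "grasp_force": force on a finger pad.
Only numpy, scipy, OpenCV 4.12 (cv2) and the standard library are available. Lean on these libraries where they do the work, as an engineer would, in place of code of your own. Each camera call takes 0.05 s, during which the arm holds its last target. There are 200 camera calls.

TASK

Load the tablet's spare battery into the bench charger by fingertip alone: hold the spring clip's blue thumb bar down with one fingertip so that its steel lip rises, and with the other push the battery along its track, beneath the lip, until it is fully home against the end stop. Keep the bar down until the battery is home, then let go so that the clip closes on top of the battery. Do not lift or tip the battery, and leave the tape roll, marker and cutter where they are.

Things in the scene. Friction and masses are not known exactly. Their poses are not given: they have to be found in the camera images.
- charger: White charger fixed to the bench, a slab 16 mm thick, x -140 to 65, y -52 to 92 mm. Origin: at bench level under the middle line of the battery track. +x: the way the battery is pushed in (roughly away from the robot); +y: towards the blue bar. The battery slides on the slab's top along y = 0 between orange rails (53 mm apart inside, tops 26 mm up, x -110 to 50 mm).
- end_stop (a point): Middle of the face of the orange end stop, charger's x = 50, y = 0, 23 mm up (stop 67 mm wide, top 36 mm up). A battery fully home touches it: its centre is then 35 mm short of this point, at charger's x = 15 mm.
- battery_center (a point): Centre of the loose flat battery: black, yellow stripe near its rear (-x) end, pale label; 70 (along the track) by 50 by 14 mm, about 0.18 kg. It starts flat in the track (underside 16 mm, top 30 mm above the bench) outside the clip, centre at charger's x -65 to -30 mm. Push its rear end face, anywhere between the rails.
- clip (a joint): Angle of the spring clip (rad). 0: at rest, the lip 5 mm lower than the battery's top, so it blocks the track. Grows as the bar is pressed, to a hard stop at 0.40; above 0.22 the lip clears the battery. Springs back when let go; reads about 0.14 when closed on a battery. Pressing the bar's middle takes 2 N to start, 5 N at 0.3, 6 N at the stop.
- clip_bar (a point): Centre of the top of the blue thumb bar: 108 (along x) by 30 mm, charger's x -122 to -14, y 52 to 82 mm. At rest 34 mm above the bench, sloping up outwards by 0.18 rad; fully down 24 mm, sloping down outwards by 0.22. It may be pressed anywhere along it, and a tip can slide along it. With the bar down, a second tip at the same height, 67 mm across at y = 0, is level with the battery.
- clip_hinge (a point): Point on the clip's hinge rod (7 mm thick, along x, charger's y = 42 mm, 34 mm up, between bar and track) level with the charger's origin. Hinge posts 38 mm high stand on it at charger's x = -125, -5 and 52 mm.
- clip_lip (a point): Middle of the bottom edge of the clip's steel lip, which reaches over the battery track at charger's x 15 to 45, y 4 to 9 mm; 25 mm above the bench at rest, 39 mm with the bar fully down. A battery whose centre is at x = -20 mm just meets the closed lip.
- tape_roll: Brown roll of parcel tape, loose, 90 mm across, 48 mm high, origin at the centre of its underside. Bystander, on the side of the charger away from the bar.
- marker: Black and red marker pen lying loose, 115 (its x) by 14 by 14 mm, origin at the centre of its underside. Bystander.
- cutter: Blue safety cutter lying loose, 140 (its x) by 30 by 16 mm, origin at the centre of its underside. Bystander, on the bar side of the charger.
Things that resemble listed ones, but are neither listed nor needed, are in the scene too. There is more than one size of the part that bears battery_center; the job needs the largest.

How it is judged:
By the outcome, as a careful person would: the job done as asked, in the order asked, and still so for the second after the job is handed in, with the robot touching nothing.
It also fails if it takes over 48 s, if anything falls off the work surface, if the arm or the gripper's body presses on something with over 40 N, if the wrist force passes 120 N, or if a joint passes its speed limit or range.

## Working session

There is one attempt and no reset: what is moved stays moved. The work goes in short steps, Python scripts to look and compute and a shell command to move; the robot and the scene stay as the last step left them, time stands still between calls to the robot, and variables do not carry over. Pictures are saved under pics/ and viewed, at most 14 in all, crops included, and the job is handed in when it is done.

```bash
mkdir -p pics; python3 - <<'E'
from station import readout, optics
import cv2
for n in("top","side"):
    cv2.imwrite(f"pics/{n}0.png",optics.camera(n)[:,:,::-1])
    c=optics.calibration(n);print(n,c)
print(readout.observe())
E
```

```text
top {'intrinsics': array([[438.42376869,   0.        , 324.40427573],
       [  0.        , 438.42376869, 238.27618193],
       [  0.        ,   0.        ,   1.        ]]), 'dist': array([-0.08220236,  0.        ,  0.        ,  0.        ,  0.        ]), 'world_to_cam': array([[ 0.01444862, -0.9998944 , -0.00155623,  0.05338878],
       [-0.99889902, -0.01436473, -0.04465865,  0.58141595],
       [ 0.04463158,  0.00219977, -0.99900109,  0.71683075],
       [ 0.        ,  0.        ,  0.        ,  1.        ]])}
side {'intrinsics': array([[473.65867065,   0.        , 324.89217835],
       [  0.        , 473.65867065, 231.99162835],
       [  0.        ,   0.        ,   1.        ]]), 'dist': array([-0.00613828,  0.        ,  0.        ,  0.        ,  0.        ]), 'world_to_cam': array([[ 0.75066007, -0.66038478, -0.02003492, -0.41294818],
       [-0.46397216, -0.50532404, -0.72758329,  0.34651869],
       [ 0.4703608 ,  0.55546337, -0.68572674,  0.47892414],
       [ 0.        ,  0.        ,  0.        ,  1.        ]])}
{'t': 0.1, 'qpos': array([-7.40043802e+01,  1.72119894e+01,  8.71760713e+01,  1.66695634e-03,
        7.56703641e+01, -3.81526347e+00]), 'qd': array([-0.15911432, -0.06270039, -0.04842429,  0.04702576,  0.00850383,
       -0.0354544 ]), 'joint_torque': array([ 7.25394402e-04, -5.44378102e+01, -3.62372053e+01, -6.85720852e-05,
        3.02858549e-03, -1.01239806e-05]), 'tool_pos': array([ 0.18635717, -0.51724864,  0.23078738]), 'orientation': array([-1.79941812e+02, -5.49865811e-03,  1.98104671e+01]), 'ft_force': array([-0.07934045,  0.71811387, -0.89055983]), 'ft_torque': array([ 0.0020182 ,  0.00091955, -0.04051356]), 'grasp_force': 0.0, 'gripper_width': 0.9987035338416203}
```

View pics/top0.png

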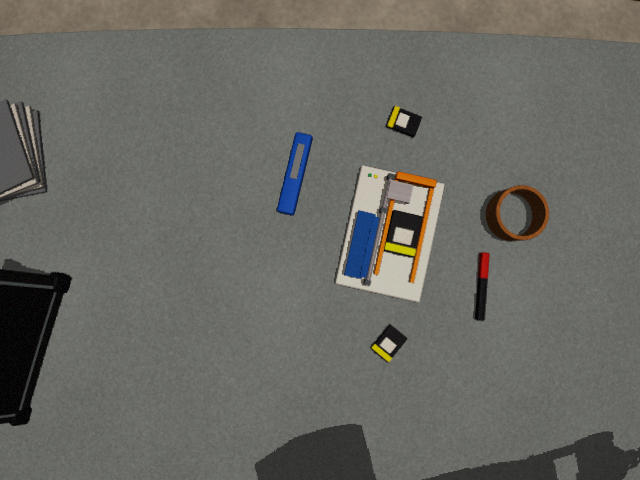

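View pics/side0.png

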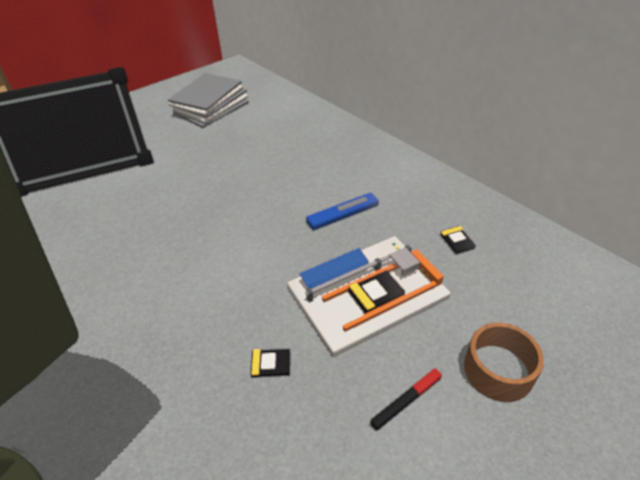

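The top view shows the charger with its slab corners near (361,166), (444,184), (420,301) and (336,285). The blue bar is at about (361,245) and the end stop at (416,180). There are three battery-like parts: (403,232) in the track, and (404,121) and (389,343) loose on the bench. The one in the track is the largest and sits between the rails, so it fits the description. I'll measure it and confirm in a crop.

```bash
cat > h.py <<'E'
import numpy as np, cv2
from station import readout, optics
def rays(n,px):
    c=optics.calibration(n);T=c["world_to_cam"];R=T[:3,:3]
    u=cv2.undistortPoints(np.array(px,float).reshape(-1,1,2),c["intrinsics"],c["dist"]).reshape(-1,2)
    return -R.T@T[:3,3], np.c_[u,np.ones(len(u))]@R
def plane(n,px,z):
    o,d=rays(n,px);return o+d*((z-o[2])/d[:,2])[:,None]
def mask(im,lo,hi,roi):
    h=cv2.cvtColor(im,cv2.COLOR_RGB2HSV);m=cv2.inRange(h,lo,hi)
    r=np.zeros_like(m);x0,x1,y0,y1=roi;r[y0:y1,x0:x1]=m[y0:y1,x0:x1];return r
def big(m):
    return max(cv2.findContours(m,cv2.RETR_EXTERNAL,cv2.CHAIN_APPROX_NONE)[0],key=cv2.contourArea)
E
python3 - <<'E'
from h import *
im=optics.camera("top")
cv2.imwrite("pics/crop1.png",cv2.resize(im[90:370,280:500],None,fx=2.7,fy=2.1 and 2.1,interpolation=cv2.INTER_CUBIC)[:,:,::-1])
R=(330,450,160,305)
g=cv2.inRange(cv2.cvtColor(im,cv2.COLOR_RGB2HSV),(0,0,170),(180,60,255)); r=np.zeros_like(g); r[160:305,330:450]=g[160:305,330:450]
pts=np.argwhere(r)[:,::-1].astype(np.float32)
slab=cv2.boxPoints(cv2.minAreaRect(cv2.convexHull(pts)));print("slab px",slab)
W=plane("top",slab,.016);print(W)
for nm,lo,hi,z in(("bar",(100,120,50),(130,255,255),.034),("yellow",(24,120,100),(34,255,255),.030),("orange",(8,120,100),(20,255,255),.026)):
    m=mask(im,lo,hi,R)
    for c in cv2.findContours(m,cv2.RETR_EXTERNAL,cv2.CHAIN_APPROX_NONE)[0]:
        if cv2.contourArea(c)<25: continue
        b=cv2.minAreaRect(c);q=cv2.boxPoints(b);w=plane("top",q,z)
        print(nm,q.round(1).tolist(),w[:,:2].round(4).tolist(),"mean",w.mean(0).round(4))
E
```

```text
slab px [[335.62054 282.69034]
 [362.05194 164.95042]
 [445.01385 183.57452]
 [418.58246 301.31445]]
[[ 5.07286483e-01  4.21697855e-02  1.60000000e-02]
 [ 7.04302117e-01  4.74403126e-04  1.60000000e-02]
 [ 6.75313867e-01 -1.39444991e-01  1.60000000e-02]
 [ 4.78213680e-01 -9.56919501e-02  1.60000000e-02]]
bar [[343.6000061035156, 274.6000061035156], [358.1000061035156, 210.10000610351562], [379.8999938964844, 215.0], [365.3999938964844, 279.5]] [[0.5215, 0.0299], [0.6262, 0.0077], [0.6187, -0.0278], [0.5141, -0.0054]] mean [0.5701 0.0011 0.034 ]
yellow [[383.8999938964844, 249.0], [385.6000061035156, 241.39999389648438], [416.0, 248.5], [414.29998779296875, 256.0]] [[0.5638, -0.0352], [0.5761, -0.0379], [0.5653, -0.0878], [0.5531, -0.0851]] mean [ 0.5646 -0.0615  0.03  ]
orange [[372.8999938964844, 273.5], [389.6000061035156, 199.0], [394.3999938964844, 200.10000610351562], [377.70001220703125, 274.6000061035156]] [[0.5236, -0.0182], [0.6462, -0.0446], [0.6446, -0.0526], [0.5219, -0.0261]] mean [ 0.5841 -0.0354  0.026 ]
orange [[373.20001220703125, 273.3999938964844], [396.6000061035156, 170.39999389648438], [436.6000061035156, 179.39999389648438], [413.20001220703125, 282.5]] [[0.5237, -0.0187], [0.6941, -0.056], [0.6802, -0.1226], [0.5098, -0.0844]] mean [ 0.6019 -0.0704  0.026 ]
```

View pics/crop1.png

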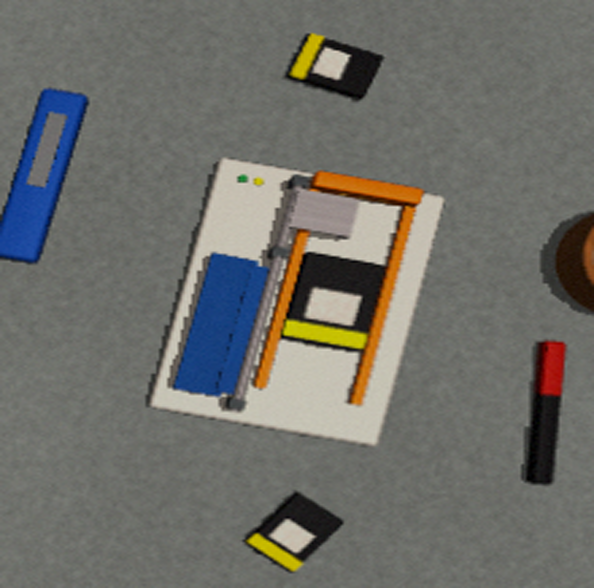

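The crop confirms it: the battery in the track is the largest, with its stripe towards the robot. Both others lie on the bench and are smaller. The charger origin is at about (0.624, -0.076) with a yaw of about -12.2°, and the battery's rear face is near charger x -68 mm. Next I move above the start spot, with one tip over the bar and the other over the track behind the battery.

```bash

python3 -m handwheel '[[0.83,-0.57,0,0,0.66],[0.83,-0.57,0,0,0.66],[0.83,-0.57,0,0,0.66],[0.83,-0.57,0,0,0.66],[0.83,-0.57,0,0,0.66]]' 20
python3 -m handwheel '[[0.83,-0.57,0,0,0.66],[0.83,-0.57,0,0,0.66],[0.83,-0.57,0,0,0.66],[0.83,-0.57,0,0,0.66],[0.83,-0.57,0,0,0.66]]'
python3 -m handwheel '[[0.83,-0.57,0,0,0.66],[0.83,-0.57,0,0,0.66],[0.83,-0.57,0,0,0.66],[0.83,-0.57,0,0,0.66],[0.83,-0.57,0,0,0.66]]'
python3 -m handwheel '[[0.83,-0.57,0,0.178,0.66],[0.83,-0.57,0,0.178,0.66],[0.83,-0.57,0,0.178,0.66],[0.83,-0.57,0,0.178,0.66],[0.83,-0.57,0,0.178,0.66],[0.83,-0.57,0,0.178,0.66],[0.83,-0.57,0,0.178,0.66],[0.83,-0.57,0,0.178,0.66],[0.83,-0.57,0,0.178,0.66]]'
cat >> h.py <<'E'
O=np.array([.6237,-.0756]);a=np.radians(-12.2);X=np.array([np.cos(a),np.sin(a)]);Y=np.array([-X[1],X[0]])
def loc(p): d=np.asarray(p)[...,:2]-O; return np.stack([d@X,d@Y],-1)*1000
def st():
    s=readout.observe();print("t",round(s["t"],2),"loc",loc(s["tool_pos"]).round(1),"z",(s["tool_pos"][2]*1000).round(1),"rpy",s["orientation"].round(2),"F",s["ft_force"].round(2),"w",round(s["gripper_width"],3))
E
python3 -c "
from h import *
st()
cv2.imwrite('pics/side1.png',optics.camera('side')[:,:,::-1])"
```

```text
t: 0.57
tool_pos: [0.2766, -0.3916, 0.2314]
orientation: [-180.0, -0.0, 20.0]
ft_force: [-0.2, -0.6, 0.1]
gripper_width: 0.661
grasp_force: 0.0
t: 0.98
tool_pos: [0.3645, -0.2693, 0.2313]
orientation: [-180.0, -0.0, 20.0]
ft_force: [-1.2, -1.3, 0.7]
gripper_width: 0.66
grasp_force: 0.0
t: 1.4
tool_pos: [0.4526, -0.147, 0.2311]
orientation: [-180.0, -0.0, 20.0]
ft_force: [-0.6, -0.3, 1.2]
gripper_width: 0.66
grasp_force: 0.0
t: 2.15
tool_pos: [0.5386, -0.0281, 0.2314]
orientation: [180.0, -0.0, -12.2]
ft_force: [-0.3, -0.1, 0.2]
gripper_width: 0.662
grasp_force: 0.0
t 2.15 loc [-93.2  28.4] z 231.4 rpy [ 1.800e+02 -1.000e-02 -1.218e+01] F [-0.26 -0.12  0.19] w 0.662
```

View pics/side1.png

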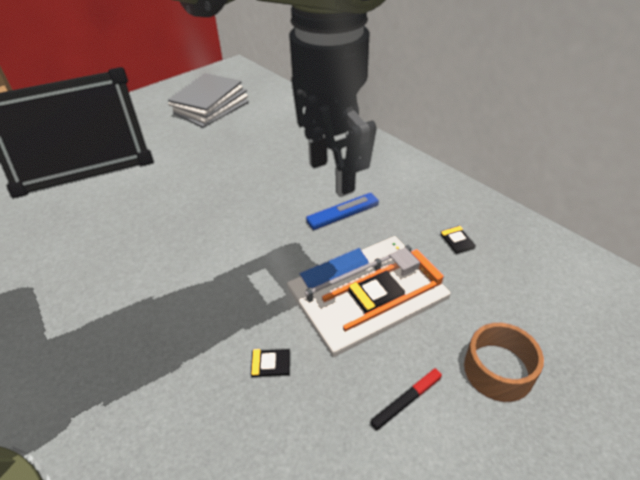

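The side view shows the tips at (318,160) and (345,188) above the bench, with nothing disturbed. I shift 5 mm towards the bar and descend to just above it.

```bash

python3 -m handwheel '[[0,-0.034,0.6,0,0.66],[0,-0.034,0.6,0,0.66],[0,-0.034,0.6,0,0.66],[0,-0.034,0.6,0,0.66]]' >/dev/null
python3 -m handwheel '[[0,0,0.3,0,0.66],[0,0,0.6,0,0.66],[0,0,0.6,0,0.66],[0,0,0.6,0,0.66],[0,0,0.6,0,0.66],[0,0,0.6,0,0.66]]' >/dev/null
python3 -c "
from h import *
st()
im=optics.camera('side');s=im[180:380,240:480]
im2=optics.camera('top');t=im2[150:310,310:470]
o=np.vstack([cv2.resize(s,(720,600),interpolation=2)]);cv2.imwrite('pics/s2.png',o[:,:,::-1])
cv2.imwrite('pics/t2.png',cv2.resize(t,(600,600),interpolation=2)[:,:,::-1])"
```

```text
t 3.03 loc [-91.4  34.9] z 54.5 rpy [-179.97   -0.25  -12.22] F [ 0.74 -0.09 -0.09] w 0.657
```

View pics/s2.png

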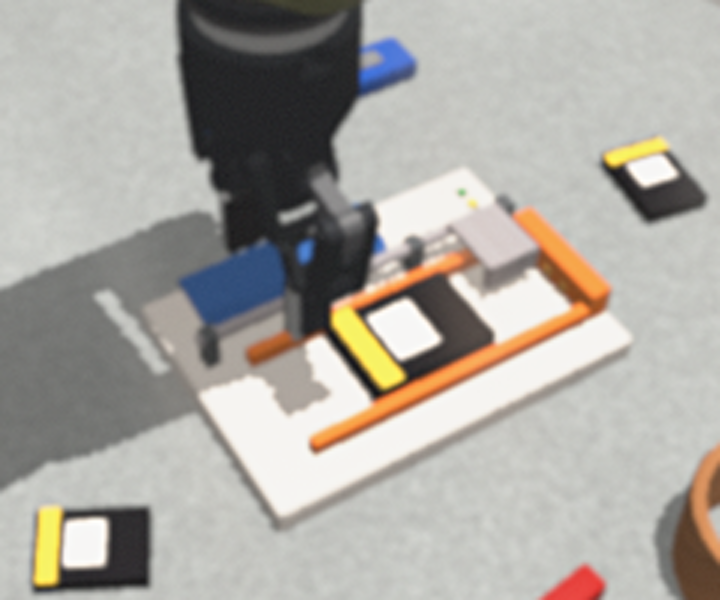

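View pics/t2.png

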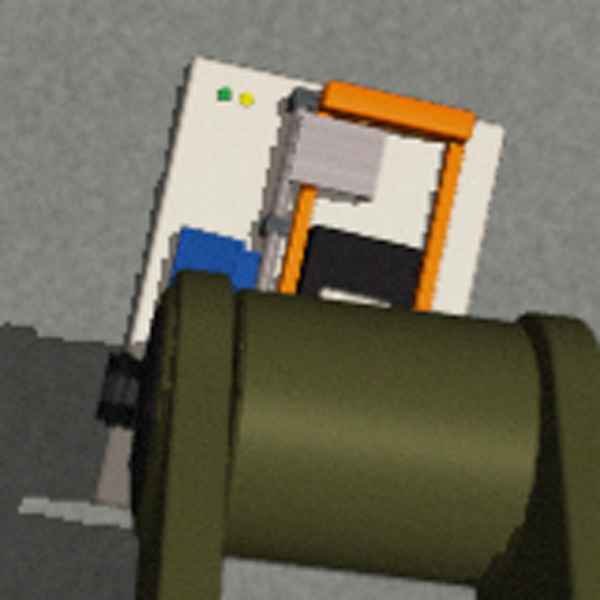

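The near tip's bottom is at about crop (305,338), which is full-image (342,293), hanging above the left rail as seen by this camera. The rear stripe of the battery is ahead of it. I check its position by projection.

```bash
python3 - <<'E'
from h import *
c=optics.calibration('side')
def proj(x,y,z):
    w=np.r_[O+X*x/1e3+Y*y/1e3,z/1e3];p=c["world_to_cam"]@np.r_[w,1]
    q=cv2.projectPoints(p[:3].reshape(1,1,3),np.zeros(3),np.zeros(3),c["intrinsics"],c["dist"])[0].ravel()
    return ((q-[240,180])*3).round(0)
for z in(52,58,64):
    print(z,[proj(x,y,z).tolist() for x,y in((-102,7),(-102,-4),(-80,-4),(-80,7))])
E
```

```text
52 [[280.0, 346.0], [291.0, 362.0], [332.0, 343.0], [320.0, 328.0]]
58 [[279.0, 338.0], [291.0, 354.0], [332.0, 335.0], [320.0, 319.0]]
64 [[279.0, 329.0], [291.0, 345.0], [333.0, 327.0], [320.0, 311.0]]
```

The tip is where expected in x and y, at about 60-64 mm height. I descend in steps, watching the force.

```bash

m(){ python3 -c "from h import *;st()"; }
python3 -m handwheel '[[0,0,0.06,0,0.66],[0,0,0.12,0,0.66],[0,0,0.12,0,0.66],[0,0,0.12,0,0.66],[0,0,0.12,0,0.66]]' >/dev/null; m
python3 -m handwheel '[[0,0,0.02,0,0.66],[0,0,0.02,0,0.66],[0,0,0.02,0,0.66],[0,0,0.02,0,0.66]]' >/dev/null; m
python3 -m handwheel '[[0,0,0.02,0,0.66],[0,0,0.02,0,0.66],[0,0,0.02,0,0.66],[0,0,0.02,0,0.66]]' >/dev/null; m
python3 -m handwheel '[[0,0,0.013,0,0.66],[0,0,0.013,0,0.66],[0,0,0.013,0,0.66],[0,0,0.013,0,0.66]]' >/dev/null; m
python3 -c "
from h import *
s=optics.camera('side')[180:380,240:480]
cv2.imwrite('pics/s3.png',cv2.resize(s,(720,600),interpolation=2)[:,:,::-1])"
```

```text
t 3.55 loc [-93.1  34.8] z 33.2 rpy [ 1.800e+02  2.000e-02 -1.223e+01] F [0.21 0.24 1.22] w 0.659
t 3.88 loc [-93.1  34.8] z 30.3 rpy [180.     0.   -12.23] F [-0.36  0.15  0.28] w 0.658
t 4.22 loc [-93.   34.8] z 27.4 rpy [-1.800e+02 -1.000e-02 -1.223e+01] F [ 0.28 -0.83  3.71] w 0.658
t 4.55 loc [-93.   34.7] z 25.4 rpy [ 1.800e+02 -1.000e-02 -1.223e+01] F [-0.57 -2.18  3.58] w 0.66
```

View pics/s3.png

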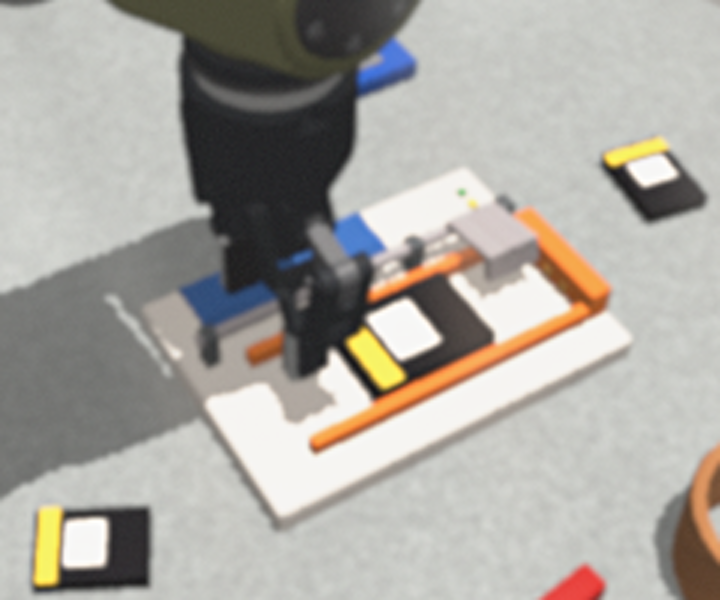

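The tip is touching the bar (about 3.5 N from TCP z 28 mm), and the near tip, at crop (300,372), is in the track behind the battery. I press further.

```bash

m(){ python3 -c "
from h import *;st()"; }
python3 -m handwheel '[[0,0,0.02,0,0.66],[0,0,0.02,0,0.66],[0,0,0.02,0,0.66],[0,0,0.02,0,0.66]]' >/dev/null; m
python3 -m handwheel '[[0,0,0.013,0,0.66],[0,0,0.013,0,0.66],[0,0,0.013,0,0.66],[0,0,0.013,0,0.66]]' >/dev/null; m
python3 -m handwheel '[[0,0,0.007,0,0.66],[0,0,0.007,0,0.66],[0,0,0.007,0,0.66],[0,0,0.007,0,0.66]]' >/dev/null; m
python3 -m handwheel '[[0,0,0,0,0.66]]' >/dev/null; m
python3 -c "
from h import *
s=optics.camera('side')[180:380,240:480]
cv2.imwrite('pics/s4.png',cv2.resize(s,(720,600),interpolation=2)[:,:,::-1])"
```

```text
t 4.93 loc [-92.9  34.8] z 22.6 rpy [-1.800e+02 -3.000e-02 -1.223e+01] F [-0.16 -2.26  7.1 ] w 0.66
t 5.27 loc [-92.7  34.8] z 20.8 rpy [-1.800e+02 -5.000e-02 -1.223e+01] F [-0.59 -2.41  7.  ] w 0.658
t 5.6 loc [-92.7  34.8] z 19.9 rpy [-1.800e+02 -6.000e-02 -1.223e+01] F [-2.51 -3.65  9.91] w 0.662
t 5.68 loc [-92.7  34.8] z 19.9 rpy [-1.800e+02 -6.000e-02 -1.223e+01] F [-1.68 -2.95  9.97] w 0.662
```

View pics/s4.png

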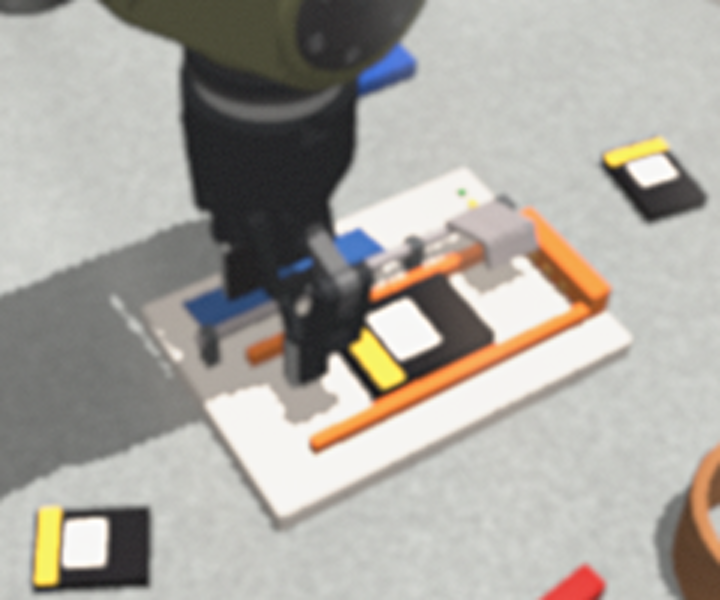

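The lip has risen by about 11 mm: its lower corner moved from crop (490,278) to (490,262). I lower in small steps to check for the hard stop.

```bash

m(){ python3 -c "
from h import *;st()"; }
python3 -m handwheel '[[0,0,0.004,0,0.66],[0,0,0.004,0,0.66],[0,0,0.004,0,0.66]]' >/dev/null; m
python3 -m handwheel '[[0,0,0,0,0.66]]' >/dev/null; m
python3 -m handwheel '[[0,0,0.004,0,0.66],[0,0,0.004,0,0.66],[0,0,0.004,0,0.66]]' >/dev/null; m
python3 -m handwheel '[[0,0,0,0,0.66]]' >/dev/null; m
python3 -c "
from h import *
s=optics.camera('side')[180:380,240:480]
cv2.imwrite('pics/s5.png',cv2.resize(s,(720,600),interpolation=2)[:,:,::-1])"
```

```text
t 5.98 loc [-92.6  34.8] z 19.6 rpy [-1.800e+02 -7.000e-02 -1.223e+01] F [-2.98 -2.83 14.19] w 0.657
t 6.07 loc [-92.6  34.8] z 19.7 rpy [-1.800e+02 -7.000e-02 -1.223e+01] F [-4.13 -3.39 13.3 ] w 0.657
t 6.32 loc [-92.5  34.8] z 19.4 rpy [-1.7999e+02 -9.0000e-02 -1.2220e+01] F [-4.9  -3.75 18.52] w 0.657
t 6.4 loc [-92.5  34.8] z 19.4 rpy [-1.7999e+02 -8.0000e-02 -1.2230e+01] F [-5.93 -2.51 18.11] w 0.659
```

The force rises steeply (10, 13, then 18 N), so the clip is at its hard stop. I back off 0.9 mm to ease the load and push along +x.

```bash

m(){ python3 -c "
from h import *;st()"; }
python3 -m handwheel '[[0,0,-0.006,0,0.66],[0,0,-0.006,0,0.66]]' >/dev/null; m
python3 -m handwheel '[[0.015,0,0,0,0.66],[0.03,0,0,0,0.66],[0.045,0,0,0,0.66],[0.06,0,0,0,0.66],[0.075,0,0,0,0.66],[0.09,0,0,0,0.66],[0.105,0,0,0,0.66],[0.12,0,0,0,0.66],[0.135,0,0,0,0.66],[0.15,0,0,0,0.66],[0.15,0,0,0,0.66]]' >/dev/null; m
python3 -c "
from h import *
s=optics.camera('side')[180:380,240:480]
cv2.imwrite('pics/s6.png',cv2.resize(s,(720,600),interpolation=2)[:,:,::-1])"
```

```text
t 6.62 loc [-92.6  34.8] z 19.8 rpy [-1.800e+02 -7.000e-02 -1.223e+01] F [-2.2  -3.04 10.39] w 0.656
t 7.53 loc [-70.8  35.5] z 19.5 rpy [-1.7995e+02  6.0000e-02 -1.2210e+01] F [-5.81  4.07 12.99] w 0.66
```

View pics/s6.png

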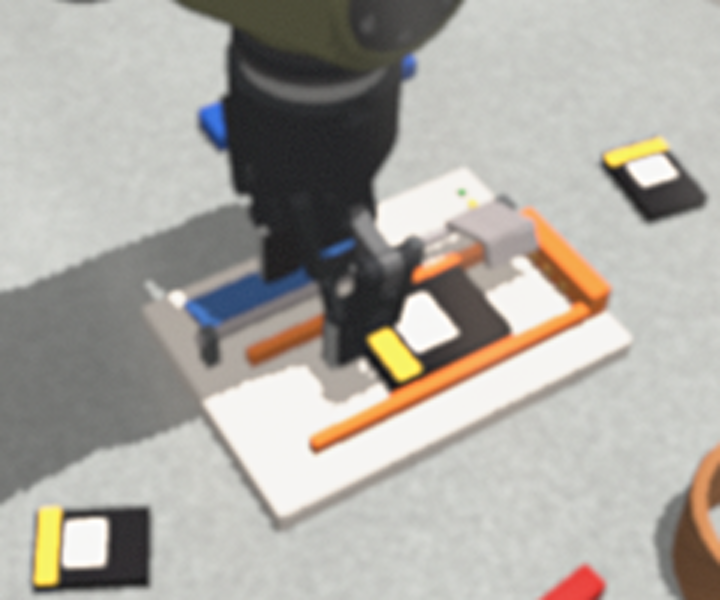

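The battery is moving flat (stripe corner now at crop (418,375), previously (400,385)), and the lip is still up. I continue.

```bash

m(){ python3 -c "
from h import *;st()"; }
python3 -m handwheel '[[0.02,0,0,0,0.66],[0.04,0,0,0,0.66],[0.06,0,0,0,0.66],[0.08,0,0,0,0.66],[0.1,0,0,0,0.66],[0.12,0,0,0,0.66],[0.14,0,0,0,0.66],[0.16,0,0,0,0.66],[0.18,0,0,0,0.66],[0.2,0,0,0,0.66],[0.215,0,0,0,0.66],[0.215,0,0,0,0.66]]' >/dev/null; m
python3 -m handwheel '[[0.01,0,0,0,0.66],[0.01,0,0,0,0.66],[0.01,0,0,0,0.66]]' >/dev/null; m
python3 -c "
from h import *
s=optics.camera('side')[180:380,240:480]
cv2.imwrite('pics/s7.png',cv2.resize(s,(720,600),interpolation=2)[:,:,::-1])"
```

```text
t 8.58 loc [-38.4  35.6] z 19.7 rpy [-1.7994e+02  3.0000e-02 -1.2210e+01] F [-5.01  4.25 13.64] w 0.662
t 8.83 loc [-37.3  35.6] z 19.7 rpy [-1.7995e+02  6.0000e-02 -1.2200e+01] F [-8.35  3.93 14.34] w 0.659
```

View pics/s7.png

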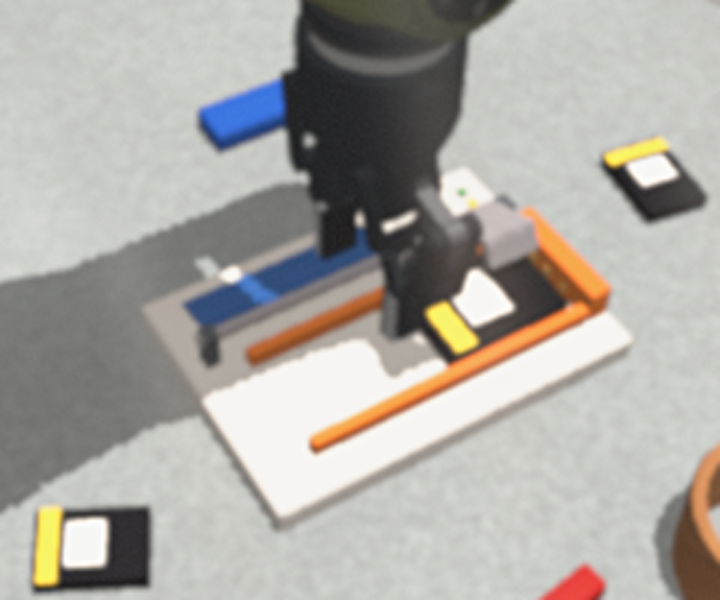

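The battery's front is under the raised lip and close to the stop (front corner near crop (565,300)). I take small steps until the contact force rises.

```bash

m(){ python3 -c "
from h import *;st()"; }
python3 -m handwheel '[[0.01,0,0,0,0.66],[0.02,0,0,0,0.66],[0.02,0,0,0,0.66]]' >/dev/null; m
python3 -m handwheel '[[0.007,0,0,0,0.66],[0.007,0,0,0,0.66],[0.007,0,0,0,0.66]]' >/dev/null; m
python3 -m handwheel '[[0.007,0,0,0,0.66],[0.007,0,0,0,0.66],[0.007,0,0,0,0.66]]' >/dev/null; m
python3 -m handwheel '[[0.007,0,0,0,0.66],[0.007,0,0,0,0.66],[0.007,0,0,0,0.66]]' >/dev/null; m
```

```text
t 9.13 loc [-34.2  35.6] z 19.7 rpy [-1.7995e+02  7.0000e-02 -1.2190e+01] F [-7.34  4.21 14.3 ] w 0.659
t 9.38 loc [-33.2  35.6] z 19.7 rpy [-1.7995e+02  5.0000e-02 -1.2200e+01] F [-6.4   4.76 13.74] w 0.657
t 9.63 loc [-32.1  35.6] z 19.7 rpy [-1.7995e+02  5.0000e-02 -1.2200e+01] F [-7.19  4.6  13.59] w 0.661
t 9.88 loc [-31.4  35.6] z 19.6 rpy [-1.7995e+02  1.1000e-01 -1.2200e+01] F [-9.72  5.53 15.58] w 0.658
```

```bash

m(){ python3 -c "
from h import *;st()"; }
python3 -m handwheel '[[0.007,0,0,0,0.66],[0.007,0,0,0,0.66],[0.007,0,0,0,0.66]]' >/dev/null; m
python3 -m handwheel '[[0.007,0,0,0,0.66],[0.007,0,0,0,0.66],[0.007,0,0,0,0.66]]' >/dev/null; m
python3 -c "
from h import *
s=optics.camera('side')[180:380,240:480]
cv2.imwrite('pics/s8.png',cv2.resize(s,(720,600),interpolation=2)[:,:,::-1])"
```

```text
t 10.13 loc [-31.1  35.6] z 19.5 rpy [-179.95    0.22  -12.23] F [-15.4    5.64  19.6 ] w 0.663
t 10.38 loc [-30.9  35.6] z 19.5 rpy [-179.96    0.36  -12.23] F [-24.13   6.95  24.1 ] w 0.66
```

View pics/s8.png

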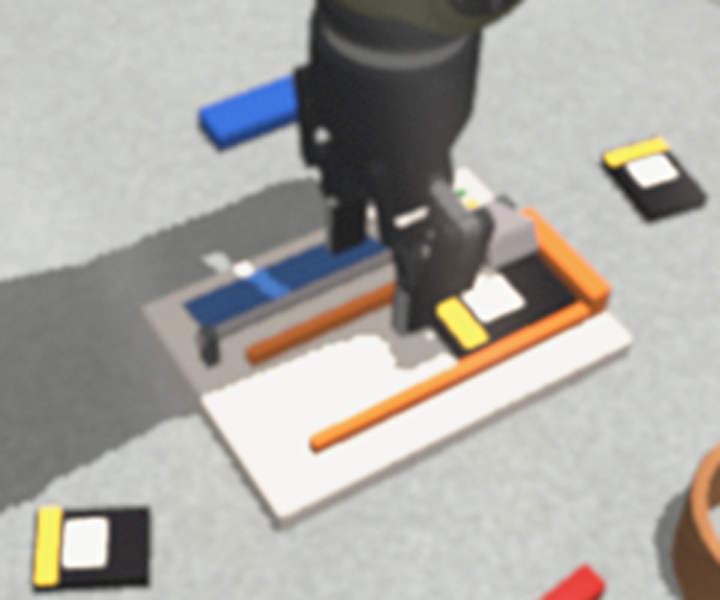

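Force along x rises sharply (-24 N) at tool x -31, exactly the predicted home position, and the picture shows the battery's front against the stop near crop (580,295). I back off with the bar still down, then rise.

```bash

m(){ python3 -c "
from h import *;st()"; }
python3 -m handwheel '[[-0.02,0,0,0,0.66],[-0.04,0,0,0,0.66],[-0.045,0,0,0,0.66],[-0.045,0,0,0,0.66]]' >/dev/null; m
python3 -m handwheel '[[0,0,-0.02,0,0.66],[0,0,-0.04,0,0.66],[0,0,-0.06,0,0.66],[0,0,-0.08,0,0.66],[0,0,-0.1,0,0.66],[0,0,-0.12,0,0.66],[0,0,-0.2,0,0.66],[0,0,-0.4,0,0.66],[0,0,-0.6,0,0.66],[0,0,-0.8,0,0.66],[0,0,-0.8,0,0.66],[0,0,-0.8,0,0.66]]' >/dev/null; m
python3 -m handwheel '[[-1,0,-0.1,0,0.66],[-1,0,-0.1,0,0.66],[-1,0,-0.1,0,0.66],[-1,0,-0.1,0,0.66],[-1,0,-0.1,0,0.66],[-1,0,-0.1,0,0.66]]' >/dev/null; m
python3 - <<'E'
from h import *
im=optics.camera('top');s=optics.camera('side')
a=cv2.resize(im[150:310,320:480],(400,400),interpolation=2);b=cv2.resize(s[200:360,280:440],(400,400),interpolation=2)
cv2.imwrite('pics/end.png',np.hstack([a,b])[:,:,::-1])
for lo,hi,z in(((24,120,100),(34,255,255),.030),):
    q=cv2.boxPoints(cv2.minAreaRect(big(mask(im,lo,hi,(330,450,190,305)))));print(loc(plane("top",q,z)).round(1).tolist())
E
```

```text
t 10.77 loc [-34.3  35.4] z 20.0 rpy [-179.94   -0.18  -12.23] F [3.35 2.57 8.26] w 0.66
t 11.77 loc [-34.7  34.8] z 141.4 rpy [-179.98   -0.21  -12.23] F [-0.51 -0.11 -1.23] w 0.663
t 12.27 loc [-186.    34.9] z 154.1 rpy [180.     0.   -12.21] F [-0.   -0.06  0.28] w 0.661
[[-17.5, 27.1], [-4.6, 26.6], [-6.3, -24.4], [-19.2, -23.8]]
```

View pics/end.png

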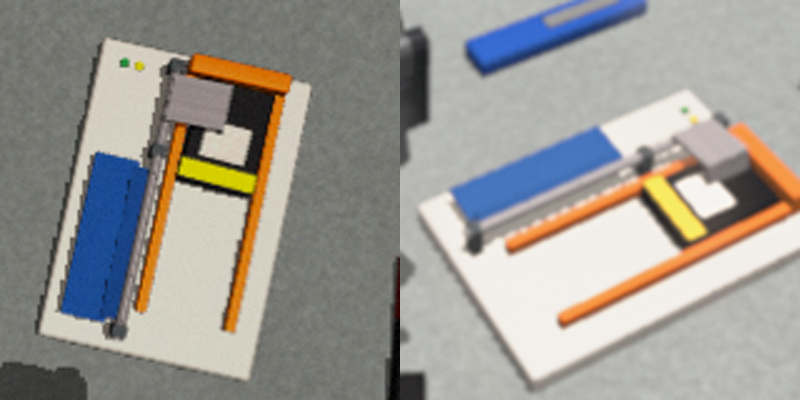

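The two views show the battery flat and home against the stop, with its stripe's rear edge at charger x of about -18 mm. The clip lip is closed on its label end, and the robot is clear. I hand the job in.

```bash
python3 -c "
from station import manip
print(manip.finish_job())"
```

```text
the job is handed in; nothing more can be done
None
```

I pushed the battery fully home against the end stop with the bar held down, then let go so the clip closed on top of it, and handed the job in at about 12 s; the tape roll, marker and cutter were not touched.

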